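# Snap the terminal box cover shut all round

## Robot

A 6-joint arm with a two-finger parallel gripper is mounted at the origin on the work surface. World frame = base frame: x ahead of the robot, y to its left, z up, the work surface at z = 0. Lengths are in m, angles in rad, forces in N, time in s.
With the tool pointing down it reaches from about 0.4 to 0.925 m from the base axis. Payload 3.4 kg.
Tool frame: the origin (TCP) lies at the very end of the fingers, on their centre line; the grasp point (between the pads) lies 19 mm behind it (arm.grasp_offset is the z of the grasp point in the tool frame, in m); z points along the fingers, x is the direction in which the jaws open and shut, and the axes are right-handed (so a half turn about z gives the same grasp; the last joint's range is limited). The gripper opens to 85 mm and grips with 20 to 120 N. Pads are 22 mm wide; open, the fingers measure 114 mm over their backs; the gripper's body (76 mm by 85 mm) begins 54 mm behind the grasp point. The pads swing forward as they close: fully open they stand 13 mm farther back than shut.
Start: joints at [1.222, 0.307, 1.506, -0, 1.328, -0.073], TCP at [0.157, 0.553, 0.194] pointing down, gripper open.
Joint ranges: [-3.12, 3.12], [-1.05, 2.28], [0.14, 2.33], [-1.42, 4.57], [0.1, 2.73], [-2.68, 2.68]. Speed limits (rad/s): [2.57, 2.57, 3.14, 3.14, 3.14, 3.14].

## Interface

Orientations are given as a rotation vector (axis times angle).
In Python, from plant import telemetry, imaging, workorder, arm gives the robot as it stands.
- The arm moves only by the shell command python3 -m inch 'ROWS' [FORCE]. ROWS is JSON, a list of rows, each a list of 5 numbers: the shift along the world's x, y, z in cm, then the turn about the world's z in degrees, then the closure, from 0 (fully open) to 1 (shut). A call has 1 to 20 rows; each row shifts and turns the commanded pose from where the row before left it; what a row does not reach is not made up. A row lasts 1/10 s, in which the tool goes at most 50 mm and 8.59 degrees, less where a joint would pass 70% of its speed; a pose out of reach is approached as far as the arm can. A call is refused whole if a number of a shift passes 5 or a number of a turn 8.59, either way. A call with a gripper value outside its range is refused whole. The fingers move at their own pace and stop on an object; FORCE is the grip in N (left out, the last holds). Time passes only in rows, so rows that do not move let the fingers close. It gives the time, the measured TCP pose, the force and the opening at its end, in the units of the state.
- telemetry.sense(): the state, without advancing time (a new reading comes with each control period).
- imaging.capture(name): name is "scene" or "top" or "wrist"; returns the picture (400x640x3 uint8, red, green, blue); there is no depth.
- imaging.calibration(name): a dict with "mtx" (3x3 intrinsics, pixels), "distortion" ([k1, k2, p1, p2, k3] as OpenCV has them; the pictures are not rectified), "extrinsics" (4x4, takes a point from world to camera coordinates); the wrist camera has in their place "T_tool_cam" (4x4, takes a point from camera to tool coordinates, whose origin is the TCP and whose axes are the tool frame's). Camera axes: x right, y down, z forward; pixel columns grow to the right and rows downward; lengths in m; the calibration is good to about 2 mm. A picture is of the moment at which its call begins: read the wrist's pose just before it. calibration takes no time and is no camera call.
- workorder.finish_job(): hands the job in, once; it reports no verdict.
The state is a dict: "time_s": time; "q": joint angles; "joint_velocities": joint speeds; "joint_efforts": joint torques, N m; "tcp_pos": TCP position; "eef_rot": TCP orientation; "wrist_force": force on the tool from outside, world axes, zero at the start; "moment": the same for the moment, N m; "gripper_width": opening from 0.0 (shut) to 1.0 (fully open).
Only numpy, scipy, OpenCV 4.12 (cv2) and the standard library are available. Lean on these libraries where they do the work, as an engineer would, in place of code of your own. Each camera call takes 0.05 s, during which the arm holds its last target.

## Task

Close the white cover of the grey terminal box: press down with your fingertips, section by section, every part of its rim that stands up, until all four sections have clicked shut, then take your hand away. Press firmly but without crushing the cover, and do not lift, tip or shove the box. Leave the brass nut lying on the cover and everything else on the bench where it is.

Things in the scene. Friction and masses are not known exactly. Their poses are not given: they have to be found in the camera images.
- box: the terminal box: loose, 1.2 to 1.5 kg, 160 (its x) x 120 (its y) x 60 mm high, grey with a white clip-on cover. Origin at the centre of its underside, z up. Two black cable glands stick out 18 mm at its +x end. It stands at any yaw.
- cover_center (a point): centre of the cover's flat fixed middle panel (100 x 60 mm), whose surface is 57 mm above the bench; the brass nut lies near here
- rim_a (a joint): white rim section of the cover along the box's +x side, 58 mm long, 30 mm wide, 5 mm thick, hinged along its inner edge. 0 rad = sprung up, outer edge 9 mm above flush; 0.30 = clicked shut, top flush at 60 mm above the bench. Past about 0.18 it snaps shut and stays; let go before that, it springs up again. Starts up.
- press_a (a point): press point on the top face of section a: mid-length, 22 mm out from its hinge, 8 mm in from the box's side; moves with the section. Pressed down here it resists with at most about 9 N, then clicks. When shut it is 72 mm from the box's centre towards +x, 60 mm above the bench
- rim_b (a joint): white rim section of the cover along the box's +y side, 98 mm long, 30 mm wide, 5 mm thick, hinged along its inner edge. 0 rad = sprung up, outer edge 9 mm above flush; 0.30 = clicked shut, top flush at 60 mm above the bench. Past about 0.18 it snaps shut and stays; let go before that, it springs up again. Starts up.
- press_b (a point): press point on the top face of section b: mid-length, 22 mm out from its hinge, 8 mm in from the box's side; moves with the section. Pressed down here it resists with at most about 9 N, then clicks. When shut it is 52 mm from the box's centre towards +y, 60 mm above the bench
- rim_c (a joint): white rim section of the cover along the box's -x side, 58 mm long, 30 mm wide, 5 mm thick, hinged along its inner edge. 0 rad = sprung up, outer edge 9 mm above flush; 0.30 = clicked shut, top flush at 60 mm above the bench. Past about 0.18 it snaps shut and stays; let go before that, it springs up again. Starts up.
- press_c (a point): press point on the top face of section c: mid-length, 22 mm out from its hinge, 8 mm in from the box's side; moves with the section. Pressed down here it resists with at most about 9 N, then clicks. When shut it is 72 mm from the box's centre towards -x, 60 mm above the bench
- rim_d (a joint): white rim section of the cover along the box's -y side, 98 mm long, 30 mm wide, 5 mm thick, hinged along its inner edge. 0 rad = sprung up, outer edge 9 mm above flush; 0.30 = clicked shut, top flush at 60 mm above the bench. Past about 0.18 it snaps shut and stays; let go before that, it springs up again. Starts up.
- press_d (a point): press point on the top face of section d: mid-length, 22 mm out from its hinge, 8 mm in from the box's side; moves with the section. Pressed down here it resists with at most about 9 N, then clicks. When shut it is 52 mm from the box's centre towards -y, 60 mm above the bench
- nut_mid (a point): brass nut, 24 mm across, 14 mm high, lying loose on the cover's middle panel; this point is its centre
- terminal_white_mid (a point): loose white terminal block, 50 x 16 x 46 mm, standing on the bench near the box; this point is its centre
- terminal_green_mid (a point): loose green terminal block, 50 x 16 x 46 mm, standing on the bench near the box; this point is its centre
- contactor_mid (a point): loose black and grey contactor, 75 x 46 x 76 mm, standing left on the bench; this point is its centre
- ferrules_mid (a point): clear jar with orange cap, 52 mm across, 65 mm high, standing right on the bench; this point is its centre
- busbar_mid (a point): loose flat copper bar, 150 x 30 x 5 mm, lying beyond the box; this point is its centre
- driver_grip (a point): red-handled screwdriver lying right on the bench; this point is on its handle
Things that resemble listed ones, but are neither listed nor needed, are in the scene too. What is shaped like the box but pink or red is not meant.

How it is judged:
At the end, for the whole second after the job is handed in: All four rim sections read over 0.27 rad (0.30 is shut); the box stands level on the bench at rest, with the nut still on its cover's middle panel (value of joint each of rim_a, rim_b, rim_c, rim_d above 0.27 rad and linear speed of box below 0.01 m/s and angle between box's own z axis and vertical below 0.05 rad and height (world z) of box below 0.006 m and horizontal distance between nut_mid and cover_center below 0.045 m and z of nut_mid in the frame of box above 0.055 m); the robot touches nothing.
It fails at once if the box is lifted (over 12 mm) or tipped (over 0.15 rad) (height (world z) of box above 0.012 m or angle between box's own z axis and vertical above 0.15 rad).
It fails at once if the box is shoved more than 40 mm from where it stood (distance of box from where it was at the start of the episode above 0.04 m).
It fails at once if the cover is crushed: the fingers press the box with more than 70 N (contact force between the fingers and box above 70 N).
It fails at once if the nut is lifted or pushed off its place on the cover's middle panel (z of nut_mid in the frame of box above 0.085 m or z of nut_mid in the frame of box below 0.05 m or horizontal distance between nut_mid and cover_center above 0.05 m).
It fails at once if a bystander on the bench is moved more than 30 mm (distance of any of terminal_white_mid, terminal_green_mid, contactor_mid, ferrules_mid, busbar_mid, driver_grip from where it was at the start of the episode above 0.03 m).
It also fails if it takes over 58 s, if anything falls off the work surface, if the arm or the gripper's body presses on something with over 40 N, if the wrist force passes 120 N, or if a joint passes its speed limit or range.

## Working session

There is one attempt and no reset: what is moved stays moved. The work goes in short steps, Python scripts to look and compute and a shell command to move; the robot and the scene stay as the last step left them, time stands still between calls to the robot, and variables do not carry over. Pictures are saved under pics/ and viewed, and the job is handed in when it is done.

```bash
ls; mkdir -p pics; python3 - <<'E'
from plant import telemetry, imaging, workorder, arm
import cv2
s=telemetry.sense();print(s)
for n in("scene","top"):
    im=imaging.capture(n);cv2.imwrite(f"pics/{n}0.png",im[:,:,::-1])
    c=imaging.calibration(n);print(n,c)
print(imaging.calibration("wrist"))
E
```

```text
pics
{'time_s': 0.0, 'q': array([ 1.22148920e+00,  3.07557403e-01,  1.50769400e+00, -1.73492812e-05,
        1.32836208e+00, -7.35196104e-02]), 'joint_velocities': array([-0.0004526 , -0.00035431,  0.00109016,  0.00090269, -0.00023213,
       -0.00011026]), 'joint_efforts': array([-1.67892238e-03, -4.57518554e+01, -2.51916915e+01, -2.46214968e-04,
        1.35269799e-02,  2.44209943e-06]), 'tcp_pos': array([0.15635095, 0.55253113, 0.19268225]), 'eef_rot': array([ 2.50481666,  1.89433601, -0.00265031]), 'wrist_force': array([ 0.42503241, -0.25290744, -0.83152055]), 'moment': array([ 6.86146442e-06, -3.42717447e-02, -2.68253457e-03]), 'gripper_width': 0.9991325115897964}
scene {'mtx': array([[466.28788734,   0.        , 319.23154983],
       [  0.        , 466.28788734, 208.40574185],
       [  0.        ,   0.        ,   1.        ]]), 'distortion': array([-0.0304524,  0.       ,  0.       ,  0.       ,  0.       ]), 'extrinsics': array([[ 0.25349602,  0.96732274,  0.0051456 , -0.13454899],
       [ 0.81742198, -0.21136264, -0.53586112, -0.42941213],
       [-0.51726306,  0.14004479, 
[... 506 characters left out ...]
2 , -0.99008979,  1.23969928],
       [ 0.        ,  0.        ,  0.        ,  1.        ]])}
{'mtx': array([[303.59539126,   0.        , 320.21574138],
       [  0.        , 303.59539126, 198.44356394],
       [  0.        ,   0.        ,   1.        ]]), 'distortion': array([-0.01463719,  0.        ,  0.        ,  0.        ,  0.        ]), 'T_tool_cam': array([[ 9.99999738e-01,  6.92792831e-04, -2.08810342e-04,
        -4.86125479e-04],
       [-5.93705577e-04,  9.50566242e-01,  3.10521284e-01,
        -8.04818473e-02],
       [ 4.13614981e-04, -3.10521079e-01,  9.50566404e-01,
        -1.80689431e-01],
       [ 0.00000000e+00,  0.00000000e+00,  0.00000000e+00,
         1.00000000e+00]])}
```

View pics/scene0.png

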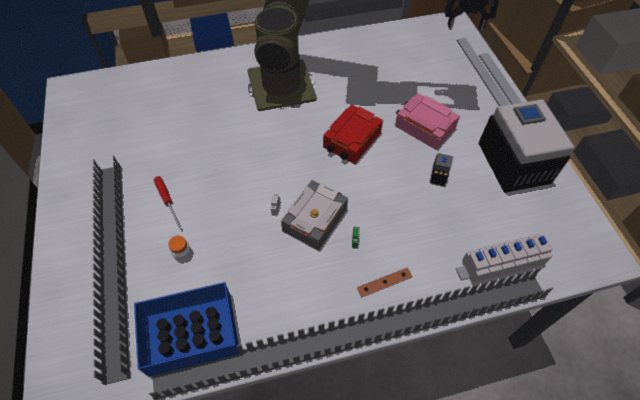

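View pics/top0.png

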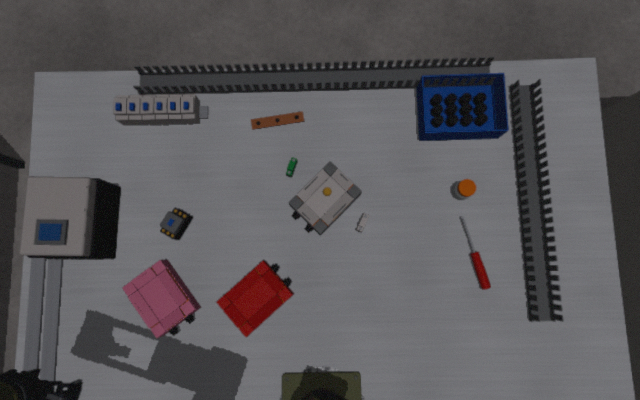

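The candidates for the box are the grey/white one with a brass nut (top 325,198; scene 315,212), the red one (top 256,298) and the pink one (top 160,297). I choose the grey/white one. The large white-and-black cabinet at top (65,217) is something else. A close crop will check the choice.

```bash
python3 - <<'E'
import cv2,numpy as np
a=cv2.imread("pics/top0.png")[145:255,265:385];b=cv2.imread("pics/scene0.png")[165:265,260:380]
a=cv2.resize(a,None,fx=5,fy=5,interpolation=cv2.INTER_CUBIC);b=cv2.resize(b,None,fx=5,fy=5,interpolation=cv2.INTER_CUBIC)
cv2.imwrite("pics/crop_top.png",a);cv2.imwrite("pics/crop_scene.png",b)
E
```

```text
(no output)
```

View pics/crop_top.png

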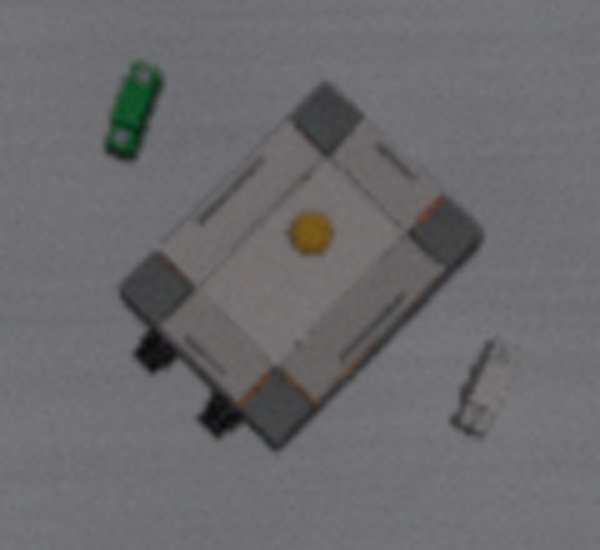

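View pics/crop_scene.png

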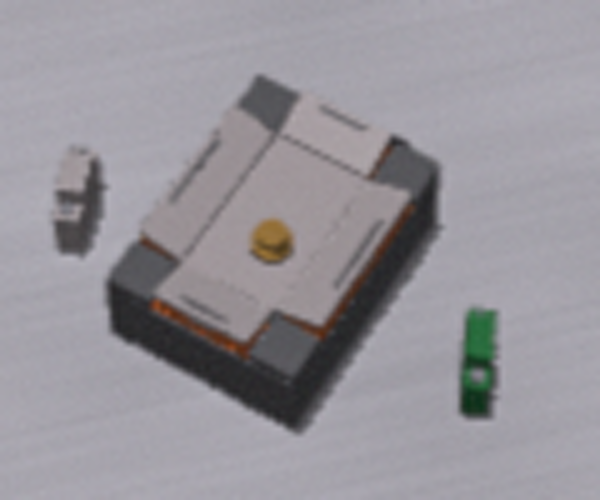

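The crops confirm a grey box with a white cover, the brass nut at top crop (311,232), the glands at lower left, and raised rims showing orange underneath. I'll compute the pose from the four outer grey corners at z = 60 mm.

```bash
cat > h.py <<'E'
import numpy as np,cv2
from plant import imaging,telemetry
from scipy.spatial.transform import Rotation as R
def cam(n,st=None):
    c=imaging.calibration(n);K=np.array(c["mtx"]);D=np.array(c["distortion"])
    if n=="wrist":
        T=np.eye(4);T[:3,:3]=R.from_rotvec(st["eef_rot"]).as_matrix();T[:3,3]=st["tcp_pos"]
        E=np.linalg.inv(T@np.array(c["T_tool_cam"]))
    else:E=np.array(c["extrinsics"])
    return K,D,E
def ray(n,px,z,st=None):
    K,D,E=cam(n,st);px=np.atleast_2d(np.array(px,float))
    u=cv2.undistortPoints(px.reshape(-1,1,2),K,D).reshape(-1,2)
    d=np.c_[u,np.ones(len(u))]@E[:3,:3];o=-E[:3,:3].T@E[:3,3]
    return o+d*((z-o[2])/d[:,2])[:,None]
def proj(n,P,st=None):
    K,D,E=cam(n,st);return cv2.projectPoints(np.atleast_2d(P).astype(float),cv2.Rodrigues(E[:3,:3])[0],E[:3,3],K,D)[0].reshape(-1,2)
def fit(P,M):
    # rigid 2D fit model M->P
    pc,mc=P.mean(0),M.mean(0);H=(M-mc).T@(P-pc);th=np.arctan2(H[0,1]-H[1,0],H[0,0]+H[1,1])
    Rm=np.array([[np.cos(th),-np.sin(th)],[np.sin(th),np.cos(th)]]);t=pc-Rm@mc
    return t,th,P-(M@Rm.T+t)
def show(name,im,pts,path,crop=None,s=1):
    im=im[:,:,::-1].copy()
    x0,y0,x1,y1=crop or (0,0,640,400)
    im=cv2.resize(im[y0:y1,x0:x1],None,fx=s,fy=s,interpolation=cv2.INTER_CUBIC)
    for i,p in enumerate(pts):
        q=(int((p[0]-x0+.5)*s),int((p[1]-y0+.5)*s));cv2.circle(im,q,3,(255,0,255),1);cv2.putText(im,str(i),q,0,.4,(255,0,0))
    cv2.imwrite(path,im)
E
python3 - <<'E'
from h import *
off=lambda a,x,y:np.array(a)/5.-.4+[x,y]
# +x end lower-left in top. order: corners: (+x,+y),( -x,+y),(-x,-y),(+x,-y)
top=off([(120,290),(325,82),(483,235),(278,450)],265,145)
P=ray("top",top,.06)[:,:2];print(P)
print(np.linalg.norm(np.roll(P,-1,0)-P,axis=1))
for lab,M in (("A",[(80,60),(-80,60),(-80,-60),(80,-60)]),("B",[(80,-60),(-80,-60),(-80,60),(80,60)])):
    t,th,r=fit(P,np.array(M)/1e3);print(lab,t,np.degrees(th),r*1e3)
print("nut",ray("top",off([(311,232)],265,145),.068))
print("nut sc",ray("scene",off([(272,238)],260,165),.068))
print("green,white top",ray("top",off([(135,110),(488,388)],265,145),.046))
for n,p in(("contactor",(174,223)),("jar",(465,188))):print(n,ray("top",p,.07))
E
```

```text
[[ 0.54154446  0.07386879]
 [ 0.65130997 -0.03753639]
 [ 0.56632945 -0.11919132]
 [ 0.45492854 -0.0078482 ]]
[0.15639558 0.11785252 0.15750382 0.11907973]
A [ 0.5535281  -0.02267678] 136.36353754752844 [[ 87.31979899  84.76311599]
 [ 81.28805044  83.77078529]
 [-86.50210001 -84.73209006]
 [-82.10574942 -83.80181123]]
B [ 0.5535281  -0.02267678] 134.36122413057947 [[ 1.05396601 -2.60089503]
 [-1.04927072  0.38529668]
 [-0.23626703  2.63192097]
 [ 0.23157174 -0.41632261]]
nut [[ 0.56890449 -0.02795347  0.068     ]]
nut sc [[ 0.57553149 -0.026691    0.068     ]]
green,white top [[ 0.64151897  0.0654266   0.046     ]
 [ 0.48616329 -0.12009721  0.046     ]]
contactor [[0.49380853 0.37229347 0.07      ]]
jar [[ 0.5676422  -0.38989681  0.07      ]]
```

```bash
python3 -m inch '[[1,-1.4,0.2,-0.8,1],[2,-2.8,0.2,-1.6,1],[2,-2.8,0.2,-1.6,1],[2,-2.8,0.2,-1.6,1],[2,-2.8,0.2,-1.6,1],[2,-2.8,0.2,-1.6,1],[2,-2.8,0,-1.6,1],[2,-2.8,0,-1.6,1],[2,-2.8,0,-1.6,1],[2,-2.8,0,-1.6,1],[2,-2.8,0,-1.6,1],[2,-2.8,0,-1.6,1],[2,-2.8,0,-1.6,1],[2,-2.8,0,-1.6,1],[2,-2.8,0,-1.6,1],[2,-2.8,0,-1.6,1],[2,-2.8,0,-1.6,1],[2,-2.8,0,-1.6,1],[2,-2.8,0,-1.6,1],[1,-1.4,0,-0.2,1]]' 20
python3 - <<'E'
from h import *
s=telemetry.sense();print(s["time_s"],s["tcp_pos"],s["eef_rot"],s["joint_velocities"].round(3),s["q"].round(3),s["gripper_width"])
E
```

```text
time_s: 2.1
tcp_pos: [0.5374, 0.0182, 0.2055]
eef_rot: [2.91, 1.182, -0.0]
wrist_force: [0.4, 0.5, -0.5]
gripper_width: -0.002
2.1 [0.5374086  0.01818145 0.20551499] [ 2.90955891e+00  1.18198922e+00 -3.68724382e-04] [-0.23   0.121 -0.164  0.029  0.071 -0.22 ] [-4.400e-02  2.460e-01  1.565e+00 -1.000e-03  1.331e+00 -8.150e-01] -0.001792126246156586
```

```bash
python3 -m inch '[[0,0,0,0,1],[0,0,0,0,1],[0,0,0,0,1],[0,0,0,0,1]]'
python3 - <<'E'
from h import *
import pickle
s=telemetry.sense();print(s["time_s"],s["tcp_pos"],s["eef_rot"],s["wrist_force"])
im=imaging.capture("wrist");cv2.imwrite("pics/w1.png",im[:,:,::-1]);pickle.dump(s,open("w1.pkl","wb"))
print(2*np.degrees(np.arctan2(s["eef_rot"][1],s["eef_rot"][0])))
th=np.radians(134.36);c=np.array([.5535,-.0227]);Rm=np.array([[np.cos(th),-np.sin(th)],[np.sin(th),np.cos(th)]])
M=np.array([(80,-60),(-80,-60),(-80,60),(80,60),(0,0)])/1e3
P=np.c_[M@Rm.T+c,np.full(5,.06)];print(proj("wrist",P,s))
show("w",im,proj("wrist",P,s),"pics/w1m.png")
E
```

```text
time_s: 2.5
tcp_pos: [0.5356, 0.0223, 0.2057]
eef_rot: [-2.907, -1.189, 0.001]
wrist_force: [-0.5, -0.3, 0.1]
gripper_width: -0.004
2.5 [0.53564506 0.02234255 0.2056891 ] [-2.90736108e+00 -1.18907004e+00  5.31273126e-04] [-0.53263875 -0.33968797  0.0506876 ]
-315.5122491220769
[[359.77300731 143.59557479]
 [354.14303452 274.28630247]
 [256.81586015 273.99414734]
 [247.5166759  143.30406679]
 [304.60145563 213.46694178]]
```

View pics/w1m.png

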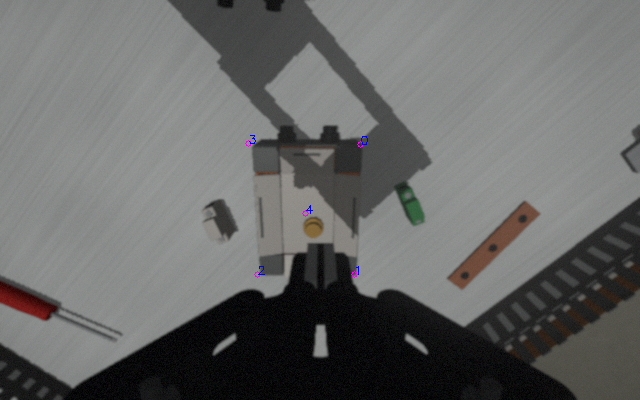

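The wrist view shows the projected corners within about 3 px of the box corners. The gripper hides the −x end. I'll hover beyond section c (the −x end) for a clear view and refine the pose there.

```bash
python3 -m inch '[[1.1,-1.6,0,0,1],[1.1,-1.6,0,0,1],[1.1,-1.6,0,0,1],[1.1,-1.6,0,0,1],[1.2,-1.6,0,0,1],[1.2,-1.6,0,0,1],[0,0,0,0,1],[0,0,0,0,1],[0,0,0,0,1]]'
python3 - <<'E'
from h import *
import pickle
s=telemetry.sense();print(s["time_s"],s["tcp_pos"],s["eef_rot"],s["wrist_force"])
im=imaging.capture("wrist");cv2.imwrite("pics/w2.png",im[:,:,::-1]);pickle.dump(s,open("w2.pkl","wb"))
cv2.imwrite("pics/w2c.png",cv2.resize(im[50:250,220:420,::-1],None,fx=3,fy=3,interpolation=cv2.INTER_CUBIC))
E
```

```text
time_s: 3.45
tcp_pos: [0.6042, -0.0745, 0.2054]
eef_rot: [-2.908, -1.186, 0.001]
wrist_force: [1.1, -0.3, 0.1]
gripper_width: 0.003
3.45 [ 0.60418053 -0.07449614  0.20535254] [-2.90791299e+00 -1.18648673e+00  1.05339295e-03] [ 1.14956264 -0.25575947  0.07278424]
```

View pics/w2c.png

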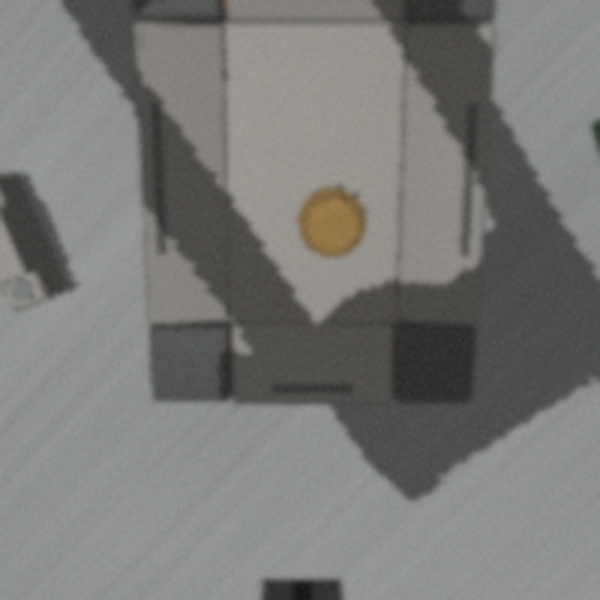

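```bash
python3 - <<'E'
from h import *
import pickle
s=pickle.load(open("w2.pkl","rb"))
px=np.array([(154,400),(472,402),(230,323),(393,323),(222,20),(405,20)])/3-.33+[220,50]
M=np.array([(-80,60),(-80,-60),(-50,30),(-50,-30),(50,30),(50,-30)])/1e3
P=ray("wrist",px,.06,s)[:,:2]
t,th,r=fit(P,M);print(t,np.degrees(th),(r*1e3).round(1))
print("tool x angle",np.degrees(2*np.arctan2(s["eef_rot"][1],s["eef_rot"][0])))
print("len",np.linalg.norm(P[0]-P[1]),np.linalg.norm(P[3]-P[5]))
print("nut",ray("wrist",np.array([332,222])/3-.33+[220,50],.071,s))
for c,a in(((t),th),):
  Rm=np.array([[np.cos(a),-np.sin(a)],[np.sin(a),np.cos(a)]])
  for n,m in zip("abcd",[(.072,0),(0,.052),(-.072,0),(0,-.052)]):print(n,Rm@np.array(m)+c)
E
```

```text
[ 0.55671133 -0.02179335] 134.3812404281076 [[ 0.4  1.6]
 [-0.6 -0.3]
 [ 0.5 -0.1]
 [-0.4 -0.9]
 [ 0.1 -0.2]
 [ 0.1 -0.2]]
tool x angle -315.6071136219449
len 0.11790437809506003 0.10014974653796538
nut [[ 0.57104206 -0.02737388  0.071     ]]
a [0.50635241 0.02966517]
b [ 0.51954684 -0.05816368]
c [ 0.60707024 -0.07325187]
d [0.59387582 0.01457698]
```

Wrist and top-view poses agree within 3 mm, and the sizes are right: 118 mm against 120, and 100 mm against 100. I'll descend over c.

```bash
python3 -m inch '[[0.25,0.1,-1,0,1],[0,0,-2.5,0,1],[0,0,-3,0,1],[0,0,-3,0,1],[0,0,-2,0,1],[0,0,-1,0,1],[0,0,0,0,1],[0,0,0,0,1]]'
python3 -m inch '[[0,0,-0.3,0,1],[0,0,-0.3,0,1],[0,0,-0.2,0,1],[0,0,0,0,1]]'
python3 -m inch '[[0,0,-0.2,0,1],[0,0,-0.2,0,1],[0,0,0,0,1]]'
```

```text
time_s: 4.3
tcp_pos: [0.6077, -0.0736, 0.0812]
eef_rot: [2.908, 1.187, 0.001]
wrist_force: [0.0, -0.5, 0.1]
gripper_width: 0.003
time_s: 4.7
tcp_pos: [0.607, -0.0737, 0.0726]
eef_rot: [-2.909, -1.187, 0.0]
wrist_force: [-0.8, 0.8, 0.3]
gripper_width: 0.002
time_s: 5.0
tcp_pos: [0.6068, -0.0737, 0.0682]
eef_rot: [-2.908, -1.187, 0.001]
wrist_force: [-0.0, 0.4, 0.5]
gripper_width: -0.0
```

```bash
python3 -m inch '[[0,0,-0.2,0,1],[0,0,-0.1,0,1],[0,0,0,0,1]]'
python3 -m inch '[[0,0,-0.1,0,1],[0,0,-0.1,0,1],[0,0,0,0,1]]'
python3 -m inch '[[0,0,-0.1,0,1],[0,0,-0.1,0,1],[0,0,0,0,1]]'
```

```text
time_s: 5.3
tcp_pos: [0.6069, -0.0737, 0.0654]
eef_rot: [-2.909, -1.187, 0.001]
wrist_force: [0.2, -0.5, 0.3]
gripper_width: -0.003
time_s: 5.6
tcp_pos: [0.607, -0.0737, 0.0634]
eef_rot: [-2.909, -1.187, 0.0]
wrist_force: [0.2, -0.1, 0.2]
gripper_width: 0.001
time_s: 5.9
tcp_pos: [0.607, -0.0737, 0.0614]
eef_rot: [-2.909, -1.187, 0.0]
wrist_force: [-1.2, 0.4, -0.3]
gripper_width: -0.004
```

```bash
python3 -m inch '[[0,0,-0.1,0,1],[0,0,0,0,1]]'
python3 -m inch '[[0,0,-0.1,0,1],[0,0,0,0,1]]'; python3 -m inch '[[0,0,-0.1,0,1],[0,0,0,0,1]]'
python3 - <<'E'
from h import *
im=imaging.capture("scene");show("s",im,[],"pics/s2.png",(240,130,400,280),5)
E
```

```text
time_s: 6.1
tcp_pos: [0.607, -0.0737, 0.0605]
eef_rot: [-2.909, -1.187, 0.0]
wrist_force: [0.0, -0.0, -0.4]
gripper_width: 0.004
time_s: 6.3
tcp_pos: [0.607, -0.0737, 0.0595]
eef_rot: [-2.909, -1.187, 0.0]
wrist_force: [0.4, 0.2, -0.0]
gripper_width: -0.006
time_s: 6.5
tcp_pos: [0.607, -0.0737, 0.0585]
eef_rot: [-2.909, -1.187, 0.0]
wrist_force: [0.1, 0.3, 0.2]
gripper_width: 0.004
```

View pics/s2.png

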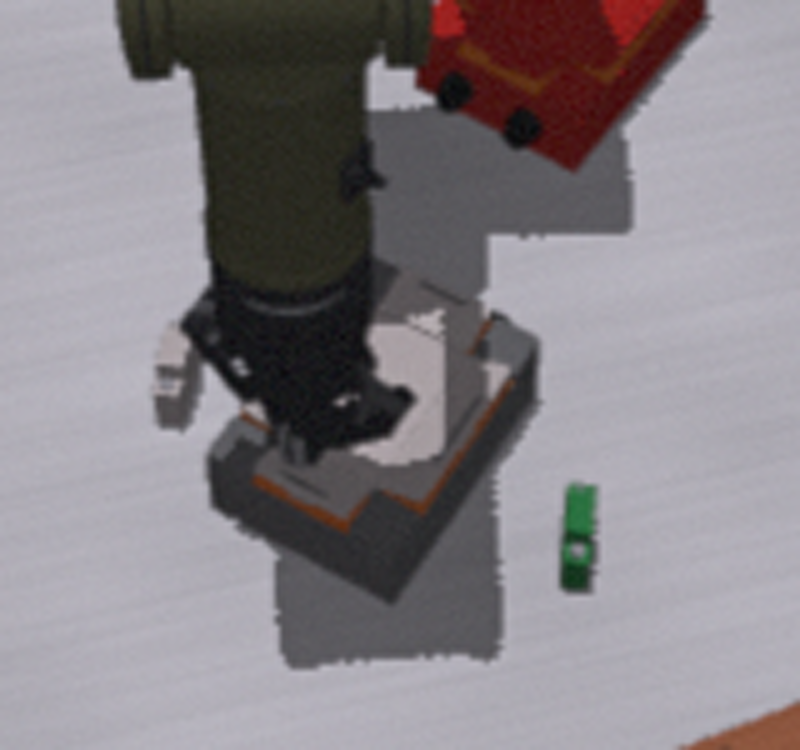

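```bash
python3 - <<'E'
from h import *
s=telemetry.sense();print(s["tcp_pos"],s["q"])
T=s["tcp_pos"]
p=proj("scene",T);print(p,(p-[240,130]+.5)*5)
p=proj("scene",[.607,-.0733,.06]);print((p-[240,130]+.5)*5)
im=imaging.capture("top");print(proj("top",T))
show("t",im,proj("top",T),"pics/t2.png",(265,145,385,255),5)
im=imaging.capture("wrist");show("t",im,proj("wrist",T,s),"pics/w3.png")
E
```

```text
[ 0.60701736 -0.07372547  0.05847141] [-1.89930345e-01  4.81069907e-01  1.59738514e+00 -1.64395098e-06
  1.06340215e+00 -9.64788507e-01]
[[299.85851111 227.53121887]] [[301.79255555 490.15609435]]
[[302.47561756 488.51849653]]
[[343.57711097 177.0407226 ]]
```

View pics/t2.png

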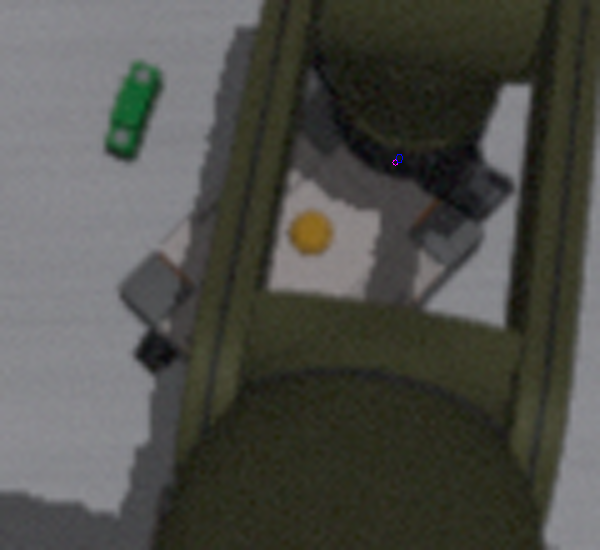

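View pics/w3.png

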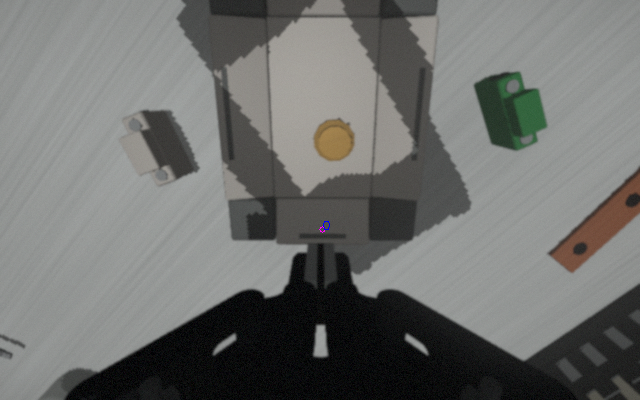

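```bash
python3 - <<'E'
from h import *
s=telemetry.sense();T=s["tcp_pos"]
for h in (0,.01,.015,.02,.025):
    p=proj("scene",T+[0,0,h]);q=proj("wrist",T+[0,0,h],s);print(h,(p-[240,130]+.5)*5,q)
im=imaging.capture("wrist");show("t",im,[],"pics/w4.png",(260,180,380,270),6)
im=imaging.capture("scene");show("t",im,[],"pics/s4.png",(270,200,330,245),12)
E
```

```text
0 [[301.82011217 490.19592397]] [[321.53358585 229.35114102]]
0.01 [[301.25448978 480.73818   ]] [[321.59734959 235.95827296]]
0.015 [[300.96880279 475.96056575]] [[321.63171181 239.51945933]]
0.02 [[300.68117281 471.15001347]] [[321.6679031  243.27066597]]
0.025 [[300.39158019 466.30618516]] [[321.70607296 247.22746377]]
```

View pics/w4.png

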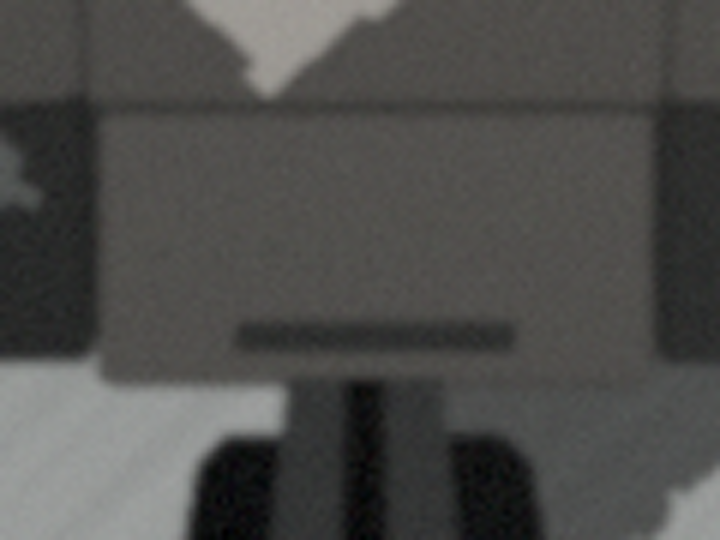

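View pics/s4.png

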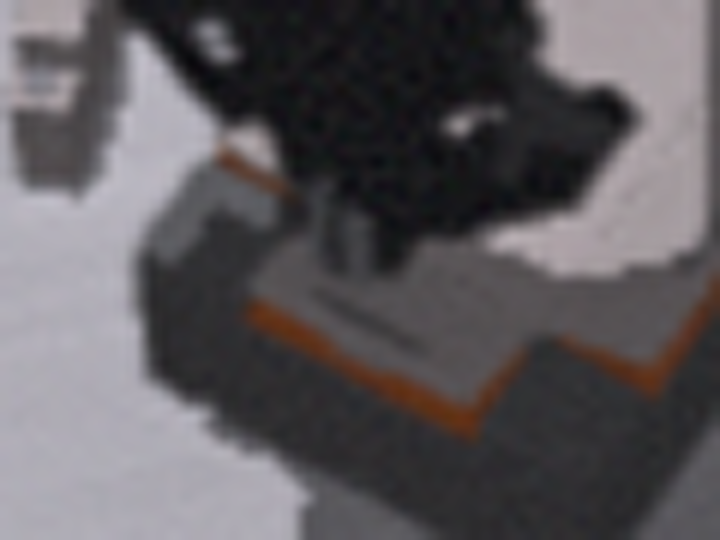

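The wrist and scene crops show the fingertips about 20 mm above the reported TCP. The tip is at scene px (300,223), while the TCP projects to (300,227.5). No contact has been felt and c still shows orange, so it is still up. I'll continue down by feel.

```bash
for i in 1; do python3 -m inch '[[0,0,-0.2,0,1],[0,0,-0.1,0,1]]'; done
python3 -m inch '[[0,0,-0.2,0,1],[0,0,0,0,1]]'
python3 -m inch '[[0,0,-0.2,0,1],[0,0,0,0,1]]'
```

```text
time_s: 6.95
tcp_pos: [0.607, -0.0737, 0.0554]
eef_rot: [-2.909, -1.187, 0.0]
wrist_force: [0.3, 0.0, 0.0]
gripper_width: 0.001
time_s: 7.15
tcp_pos: [0.6068, -0.0737, 0.0532]
eef_rot: [-2.908, -1.187, 0.001]
wrist_force: [0.0, 0.5, -0.3]
gripper_width: 0.002
time_s: 7.35
tcp_pos: [0.6069, -0.0737, 0.0513]
eef_rot: [-2.908, -1.187, 0.001]
wrist_force: [-0.0, 0.9, -0.3]
gripper_width: -0.0
```

```bash
python3 -m inch '[[0,0,-0.1,0,1],[0,0,-0.1,0,1]]'
python3 -m inch '[[0,0,-0.1,0,1],[0,0,-0.1,0,1]]'
python3 -m inch '[[0,0,-0.1,0,1],[0,0,-0.1,0,1]]'
python3 - <<'E'
from h import *
s=telemetry.sense();print(s["tcp_pos"],s["wrist_force"])
im=imaging.capture("scene");show("t",im,[],"pics/s5.png",(260,190,340,250),10)
E
```

```text
time_s: 7.55
tcp_pos: [0.6072, -0.0738, 0.0496]
eef_rot: [2.909, 1.187, 0.0]
wrist_force: [0.8, 0.2, -0.4]
gripper_width: -0.0
time_s: 7.75
tcp_pos: [0.6071, -0.0737, 0.0475]
eef_rot: [-2.909, -1.187, 0.0]
wrist_force: [-0.7, -1.0, -0.6]
gripper_width: 0.002
time_s: 7.95
tcp_pos: [0.6071, -0.0737, 0.0455]
eef_rot: [2.909, 1.187, -0.0]
wrist_force: [0.4, -0.1, 0.6]
gripper_width: -0.004
[ 0.60711656 -0.07373691  0.04551815] [ 0.38130353 -0.08133304  0.59249311]
```

View pics/s5.png

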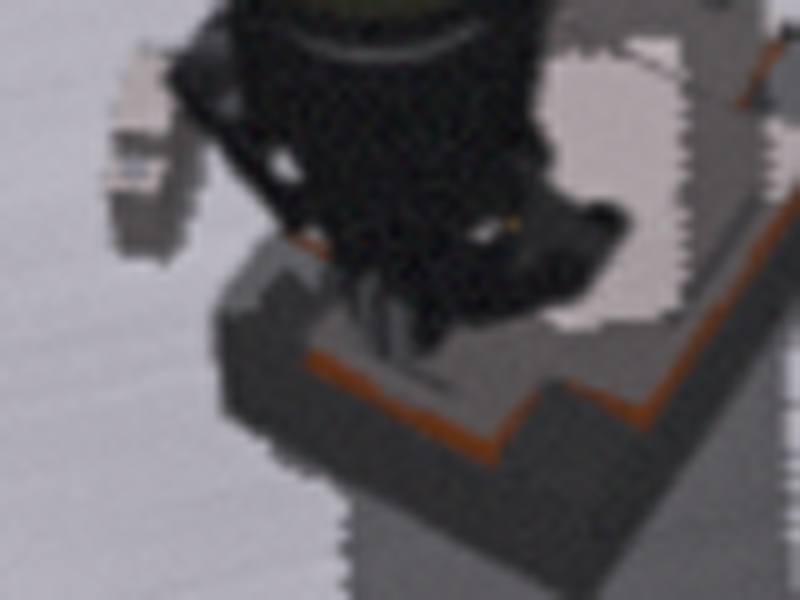

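```bash
python3 -m inch '[[0,0,-0.1,0,1],[0,0,0,0,1]]'
python3 -m inch '[[0,0,-0.1,0,1],[0,0,0,0,1]]'
python3 -m inch '[[0,0,-0.1,0,1],[0,0,0,0,1]]'
python3 -m inch '[[0,0,-0.1,0,1],[0,0,0,0,1]]'
```

```text
time_s: 8.2
tcp_pos: [0.607, -0.0737, 0.0445]
eef_rot: [-2.909, -1.187, 0.0]
wrist_force: [-0.7, 0.1, -0.9]
gripper_width: 0.002
time_s: 8.4
tcp_pos: [0.607, -0.0737, 0.0435]
eef_rot: [-2.909, -1.187, 0.0]
wrist_force: [0.3, 0.5, 0.1]
gripper_width: -0.003
time_s: 8.6
tcp_pos: [0.607, -0.0737, 0.0425]
eef_rot: [-2.909, -1.187, 0.0]
wrist_force: [-1.1, 0.4, -0.9]
gripper_width: -0.001
time_s: 8.8
tcp_pos: [0.607, -0.0737, 0.0415]
eef_rot: [-2.909, -1.187, 0.0]
wrist_force: [-0.8, 0.1, 0.7]
gripper_width: -0.001
```

```bash
python3 -m inch '[[0,0,-0.1,0,1],[0,0,0,0,1]]'
python3 -m inch '[[0,0,-0.1,0,1],[0,0,0,0,1]]'
python3 - <<'E'
from h import *
s=telemetry.sense();print(s["tcp_pos"],s["wrist_force"])
im=imaging.capture("wrist");show("t",im,[],"pics/w6.png",(240,160,400,280),5)
im=imaging.capture("scene");show("t",im,[],"pics/s6.png",(260,190,340,250),10)
E
```

```text
time_s: 9.0
tcp_pos: [0.607, -0.0737, 0.0405]
eef_rot: [-2.909, -1.187, 0.0]
wrist_force: [0.7, -0.2, 0.1]
gripper_width: 0.0
time_s: 9.2
tcp_pos: [0.607, -0.0737, 0.0395]
eef_rot: [-2.909, -1.187, 0.0]
wrist_force: [-0.6, 0.6, 0.5]
gripper_width: -0.001
[ 0.60702797 -0.07371878  0.03946359] [-0.57307271  0.63257093  0.53518749]
```

View pics/w6.png

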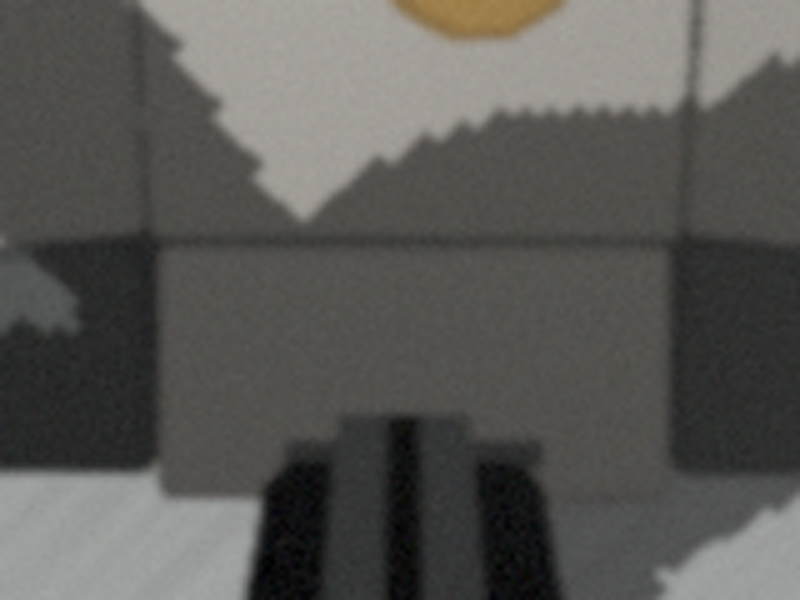

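View pics/s6.png

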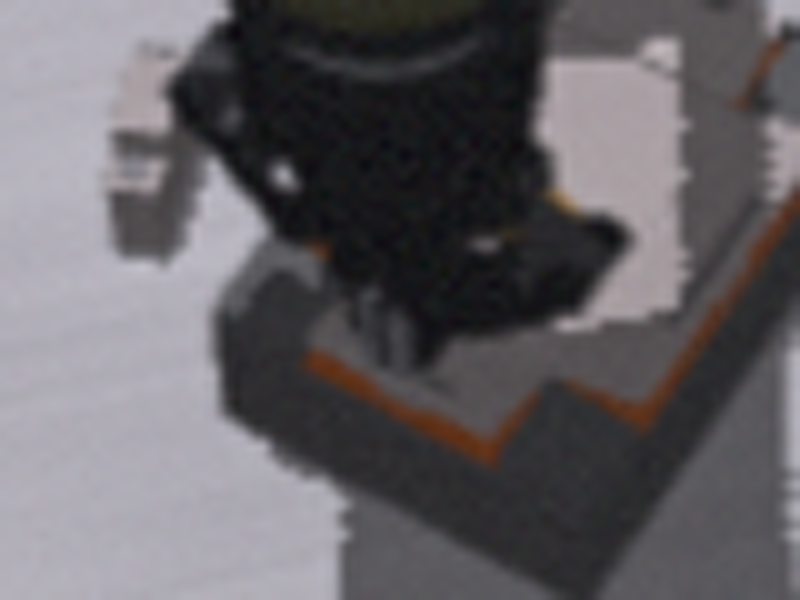

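```bash
python3 -m inch '[[0,0,-0.1,0,1],[0,0,0,0,1]]'
python3 -m inch '[[0,0,-0.1,0,1],[0,0,0,0,1]]'
python3 -m inch '[[0,0,-0.1,0,1],[0,0,0,0,1]]'
python3 -m inch '[[0,0,-0.1,0,1],[0,0,0,0,1]]'
```

```text
time_s: 9.5
tcp_pos: [0.607, -0.0737, 0.0385]
eef_rot: [-2.909, -1.187, 0.0]
wrist_force: [-0.4, 0.5, -0.2]
gripper_width: -0.001
time_s: 9.7
tcp_pos: [0.607, -0.0737, 0.0375]
eef_rot: [-2.909, -1.187, 0.0]
wrist_force: [-0.2, -0.4, -0.2]
gripper_width: -0.0
time_s: 9.9
tcp_pos: [0.607, -0.0737, 0.0365]
eef_rot: [-2.909, -1.187, 0.0]
wrist_force: [0.5, -0.0, -0.6]
gripper_width: -0.0
time_s: 10.1
tcp_pos: [0.607, -0.0738, 0.0355]
eef_rot: [-2.909, -1.187, 0.0]
wrist_force: [-0.2, 0.2, -0.3]
gripper_width: 0.0
```

```bash
python3 -m inch '[[0,0,-0.2,0,1],[0,0,0,0,1]]'
python3 -m inch '[[0,0,-0.2,0,1],[0,0,0,0,1]]'
python3 - <<'E'
from h import *
s=telemetry.sense();print(s["tcp_pos"],s["wrist_force"])
im=imaging.capture("wrist");show("t",im,[],"pics/w7.png",(240,160,400,280),5)
im=imaging.capture("scene");show("t",im,[],"pics/s7.png",(260,190,340,250),10)
E
```

```text
time_s: 10.3
tcp_pos: [0.6069, -0.0737, 0.0333]
eef_rot: [-2.908, -1.187, 0.001]
wrist_force: [0.7, -0.2, 0.9]
gripper_width: 0.002
time_s: 10.5
tcp_pos: [0.6069, -0.0737, 0.0313]
eef_rot: [-2.908, -1.187, 0.001]
wrist_force: [-0.2, 0.4, -0.1]
gripper_width: -0.001
[ 0.60688097 -0.07369606  0.03132788] [-0.17300181  0.41295523 -0.07393749]
```

View pics/w7.png

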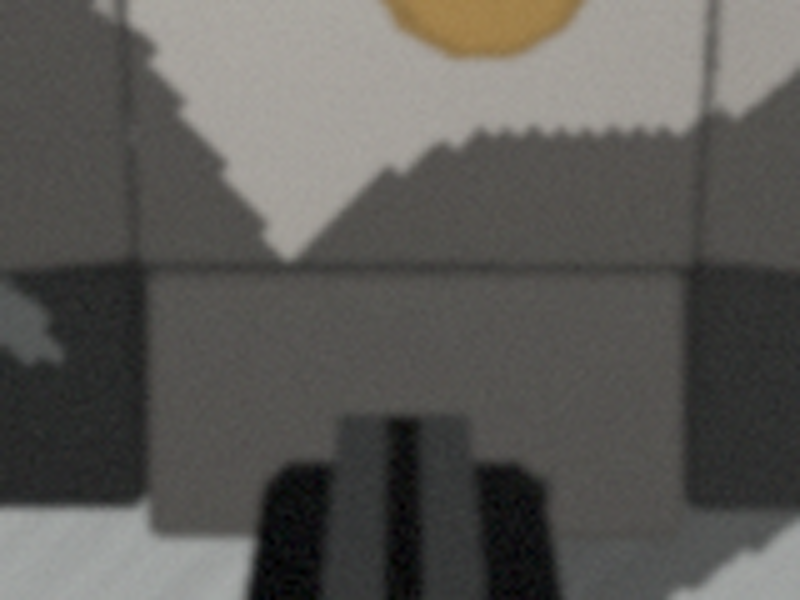

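View pics/s7.png

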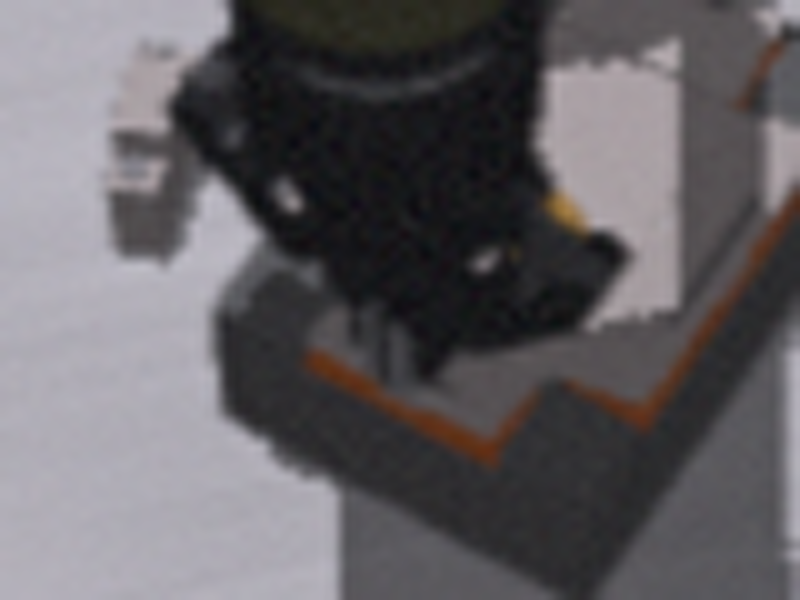

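```bash
python3 -m inch '[[0,0,-0.1,0,1],[0,0,0,0,1]]'
python3 -m inch '[[0,0,-0.1,0,1],[0,0,0,0,1]]'
python3 -m inch '[[0,0,-0.1,0,1],[0,0,0,0,1]]'
python3 -m inch '[[0,0,-0.1,0,1],[0,0,0,0,1]]'
```

```text
time_s: 10.8
tcp_pos: [0.6073, -0.0738, 0.0307]
eef_rot: [2.909, 1.187, 0.0]
wrist_force: [-0.2, 0.7, 1.7]
gripper_width: 0.0
time_s: 11.0
tcp_pos: [0.6075, -0.074, 0.03]
eef_rot: [2.908, 1.187, 0.001]
wrist_force: [0.3, 0.0, 3.5]
gripper_width: 0.004
time_s: 11.2
tcp_pos: [0.6077, -0.0741, 0.0292]
eef_rot: [2.908, 1.187, 0.002]
wrist_force: [-0.2, -0.9, 4.4]
gripper_width: 0.0
time_s: 11.4
tcp_pos: [0.608, -0.0743, 0.0283]
eef_rot: [2.907, 1.187, 0.002]
wrist_force: [-0.4, -0.7, 5.4]
gripper_width: 0.0
```

Contact at last, at reported TCP z of about 0.031. I'll keep pressing gradually.

```bash
python3 -m inch '[[0,0,-0.1,0,1],[0,0,0,0,1]]'
python3 -m inch '[[0,0,-0.1,0,1],[0,0,0,0,1]]'
python3 -m inch '[[0,0,-0.1,0,1],[0,0,0,0,1]]'
python3 -m inch '[[0,0,-0.1,0,1],[0,0,0,0,1]]'
```

```text
time_s: 11.6
tcp_pos: [0.6081, -0.0745, 0.0274]
eef_rot: [2.907, 1.186, 0.002]
wrist_force: [0.3, -2.2, 5.3]
gripper_width: 0.001
time_s: 11.8
tcp_pos: [0.6081, -0.0743, 0.026]
eef_rot: [2.907, 1.186, 0.002]
wrist_force: [2.0, -2.0, 2.1]
gripper_width: -0.003
time_s: 12.0
tcp_pos: [0.6062, -0.0732, 0.0239]
eef_rot: [-2.907, -1.186, 0.002]
wrist_force: [0.6, 0.2, -0.1]
gripper_width: -0.001
time_s: 12.2
tcp_pos: [0.6062, -0.0733, 0.0229]
eef_rot: [-2.908, -1.187, 0.002]
wrist_force: [0.1, 0.2, 0.2]
gripper_width: 0.0
```

It snapped: the force rose to 5.4 N and then fell to 0. I'll lift and check.

```bash
python3 -m inch '[[0,0,1,0,1],[0,0,2,0,1],[0.5,-0.5,2,0,1],[0.5,-0.5,1,0,1],[0,0,0,0,1],[0,0,0,0,1]]'
python3 - <<'E'
from h import *
import pickle
s=telemetry.sense();pickle.dump(s,open("w8.pkl","wb"))
im=imaging.capture("wrist");show("t",im,[],"pics/w8.png",(200,0,440,250),3)
im=imaging.capture("scene");show("t",im,[],"pics/s8.png",(260,170,370,260),7)
E
```

```text
time_s: 12.8
tcp_pos: [0.6169, -0.0838, 0.0835]
eef_rot: [-2.909, -1.186, 0.0]
wrist_force: [0.1, 0.8, -0.1]
gripper_width: 0.002
```

View pics/w8.png

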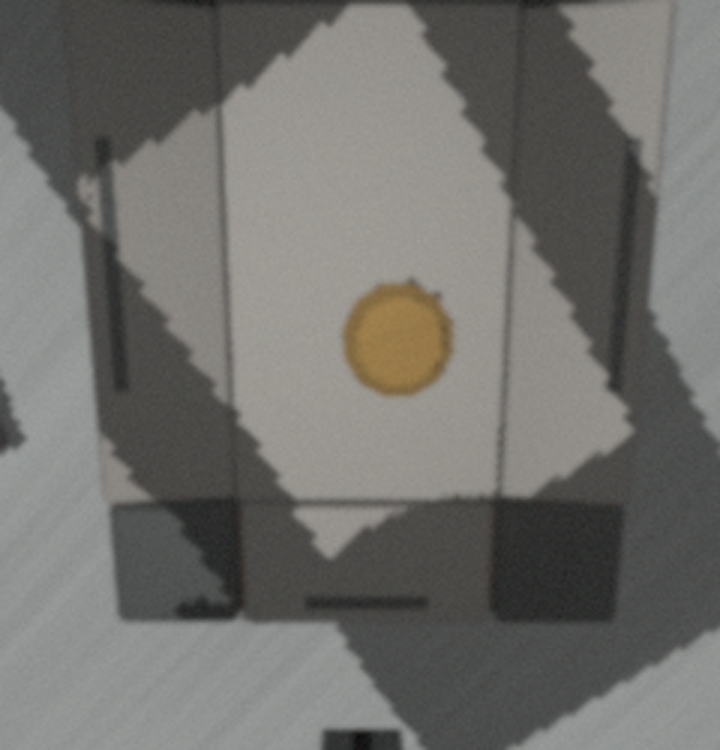

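View pics/s8.png

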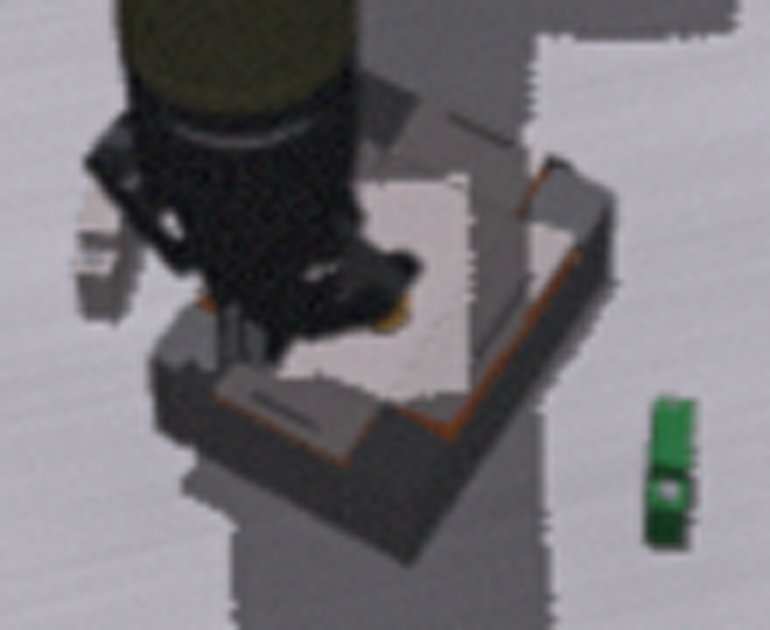

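Section c is now flush with the grey corners (wrist crop row 620) and its orange gap is nearly gone. The nut is undisturbed at wrist crop (398,338). Next is d, with the hand turned 90° so the knuckles lie along the rim and stay clear of the nut.

```bash
python3 -m inch '[[-0.2,0.9,0,-8.2,1],[-0.2,0.9,0,-8.2,1],[-0.2,0.9,0,-8.2,1],[-0.2,0.9,0,-8.2,1],[-0.2,0.9,0,-8.2,1],[-0.2,0.9,0,-8.2,1],[-0.2,0.9,0,-8.2,1],[-0.2,0.9,0,-8.2,1],[-0.2,0.9,0,-8.2,1],[-0.2,0.9,0,-8.2,1],[-0.2,0.9,0,-8,1],[0,0,0,0,1],[0,0,0,0,1],[0,0,0,0,1]]'
python3 - <<'E'
from h import *
import pickle
s=telemetry.sense();pickle.dump(s,open("w9.pkl","wb"));print(np.degrees(2*np.arctan2(s["eef_rot"][1],s["eef_rot"][0])))
im=imaging.capture("wrist");show("t",im,[],"pics/w9.png")
E
```

```text
time_s: 14.3
tcp_pos: [0.5949, 0.0149, 0.0832]
eef_rot: [2.897, -1.214, -0.001]
wrist_force: [-0.4, 0.1, 0.0]
gripper_width: 0.0
-45.47228872398911
```

View pics/w9.png

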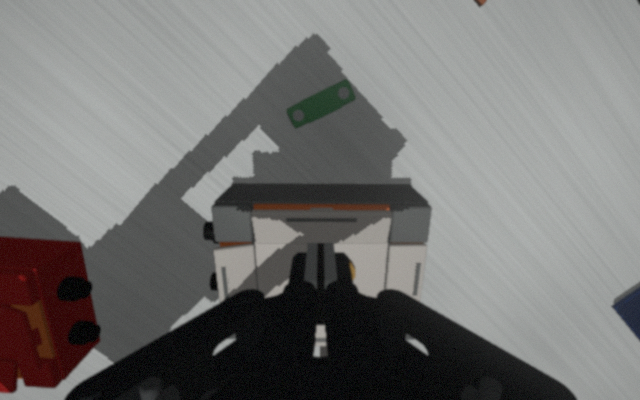

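```bash
python3 - <<'E'
from h import *
import pickle
s=pickle.load(open("w9.pkl","rb"));T=s["tcp_pos"]
print(proj("wrist",[T[0],T[1],.067],s),proj("wrist",[.5939,.0146,.067],s), proj("wrist",[T[0],T[1],T[2]+.036],s))
# d outer corner points at z .06: right corner outer top (430,208)
print(ray("wrist",[(430,208),(215,207)],.06,s))
E
```

```text
[[320.78924525 218.11719819]] [[320.12409993 219.35707091]] [[320.97429758 254.53873273]]
[[ 0.65322419 -0.03726834  0.06      ]
 [ 0.5459445   0.07275691  0.06      ]]
```

```bash
python3 -m inch '[[0,0,-1.5,0,1],[0,0,-1.5,0,1],[0,0,-1,0,1],[0,0,-0.5,0,1],[0,0,0,0,1],[0,0,0,0,1]]'
python3 -m inch '[[0,0,-0.2,0,1],[0,0,-0.2,0,1],[0,0,0,0,1]]'
python3 -m inch '[[0,0,-0.1,0,1],[0,0,-0.1,0,1],[0,0,0,0,1]]'
python3 -m inch '[[0,0,-0.1,0,1],[0,0,-0.1,0,1],[0,0,0,0,1]]'
```

```text
time_s: 14.95
tcp_pos: [0.5955, 0.0151, 0.0389]
eef_rot: [-2.896, 1.217, -0.001]
wrist_force: [0.0, 0.7, -0.8]
gripper_width: -0.0
time_s: 15.25
tcp_pos: [0.5951, 0.0153, 0.0347]
eef_rot: [-2.896, 1.217, -0.0]
wrist_force: [-0.3, 0.3, -0.1]
gripper_width: -0.001
time_s: 15.55
tcp_pos: [0.595, 0.0153, 0.0325]
eef_rot: [2.896, -1.217, -0.0]
wrist_force: [-0.2, 0.8, -0.4]
gripper_width: -0.003
time_s: 15.85
tcp_pos: [0.5952, 0.0153, 0.0306]
eef_rot: [-2.896, 1.217, -0.0]
wrist_force: [0.2, 0.2, 1.1]
gripper_width: 0.001
```

Same contact height as before.

```bash
python3 -m inch '[[0,0,-0.1,0,1],[0,0,-0.1,0,1],[0,0,0,0,1]]'
python3 -m inch '[[0,0,-0.1,0,1],[0,0,-0.1,0,1],[0,0,0,0,1]]'
python3 -m inch '[[0,0,-0.1,0,1],[0,0,-0.1,0,1],[0,0,0,0,1]]'
python3 -m inch '[[0,0,-0.1,0,1],[0,0,0,0,1]]'
python3 -m inch '[[0,0,-0.1,0,1],[0,0,0,0,1]]'
```

```text
time_s: 16.15
tcp_pos: [0.5957, 0.0156, 0.0292]
eef_rot: [-2.895, 1.217, -0.002]
wrist_force: [-0.6, 1.3, 5.2]
gripper_width: -0.002
time_s: 16.45
tcp_pos: [0.5961, 0.016, 0.0273]
eef_rot: [-2.894, 1.217, -0.002]
wrist_force: [0.5, 2.1, 4.6]
gripper_width: 0.001
time_s: 16.75
tcp_pos: [0.5949, 0.0151, 0.0244]
eef_rot: [2.896, -1.217, -0.0]
wrist_force: [0.3, -0.1, 0.3]
gripper_width: 0.003
time_s: 16.95
tcp_pos: [0.5943, 0.015, 0.0229]
eef_rot: [2.895, -1.217, -0.002]
wrist_force: [-0.8, -0.3, 0.0]
gripper_width: -0.0
time_s: 17.15
tcp_pos: [0.5949, 0.0151, 0.0224]
eef_rot: [2.896, -1.218, -0.001]
wrist_force: [-0.5, 0.3, -1.0]
gripper_width: 0.001
```

Force fell to zero again, so d has clicked. I'll lift, cross well above the nut (tips at about 0.12) to b, and keep the same yaw.

```bash
python3 -m inch '[[0,0,1,0,1],[0,0,2,0,1],[0,0,2,0,1],[0,0,1.2,0,1],[-0.5,-0.5,0,0,1],[-1.5,-1.5,0,0,1],[-1.5,-1.5,0,0,1],[-1.5,-1.5,0,0,1],[-1.5,-1.5,0,0,1],[-1,-0.8,0,0,1],[0,0,0,0,1],[0,0,0,0,1],[0,0,0,0,1]]'
python3 - <<'E'
from h import *
import pickle
s=telemetry.sense();pickle.dump(s,open("w10.pkl","wb"));T=s["tcp_pos"]
print(proj("wrist",[T[0],T[1],.067],s),proj("wrist",[.5195,-.0582,.067],s))
im=imaging.capture("wrist");show("t",im,proj("wrist",[T[0],T[1],.067],s),"pics/w10.png")
im=imaging.capture("scene");show("t",im,[],"pics/s10.png",(260,170,370,260),7)
E
```

```text
time_s: 18.45
tcp_pos: [0.521, -0.0574, 0.0846]
eef_rot: [-2.896, 1.217, -0.001]
wrist_force: [-0.4, -0.1, -0.2]
gripper_width: -0.001
[[320.76134449 217.38617316]] [[320.08085757 219.59693472]]
```

View pics/w10.png

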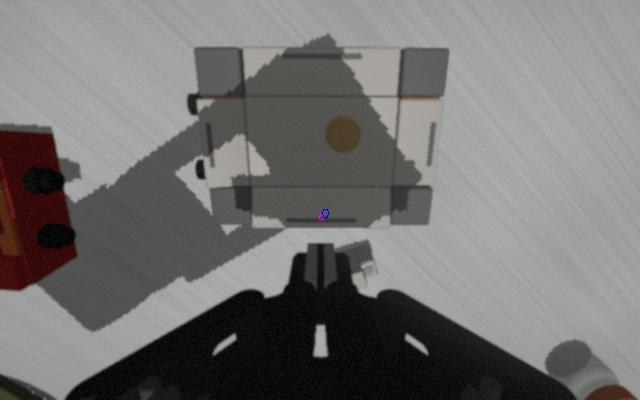

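View pics/s10.png

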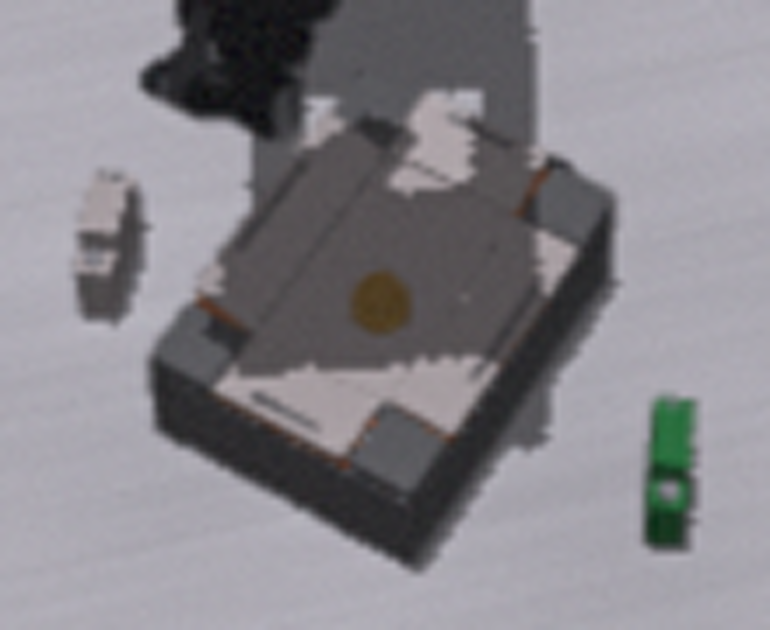

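In the scene crop, c and d are now flush, b and a are still up with orange visible, and the nut is at (382,303). The hand is aligned over b's slot in the wrist view (321,218). Descending on b.

```bash
python3 -m inch '[[-0.1,0,-1.5,0,1],[0,0,-1.5,0,1],[0,0,-1,0,1],[0,0,-0.7,0,1],[0,0,-0.2,0,1],[0,0,0,0,1],[0,0,0,0,1]]'
python3 -m inch '[[0,0,-0.2,0,1],[0,0,-0.2,0,1],[0,0,0,0,1]]'
python3 -m inch '[[0,0,-0.1,0,1],[0,0,-0.1,0,1],[0,0,0,0,1]]'
python3 -m inch '[[0,0,-0.1,0,1],[0,0,-0.1,0,1],[0,0,0,0,1]]'
python3 -m inch '[[0,0,-0.1,0,1],[0,0,-0.1,0,1],[0,0,0,0,1]]'
```

```text
time_s: 19.25
tcp_pos: [0.5196, -0.0578, 0.036]
eef_rot: [-2.896, 1.217, -0.001]
wrist_force: [0.2, 0.8, -0.4]
gripper_width: -0.0
time_s: 19.55
tcp_pos: [0.519, -0.0577, 0.0316]
eef_rot: [2.896, -1.218, -0.0]
wrist_force: [-0.0, -0.2, -0.1]
gripper_width: 0.002
time_s: 19.85
tcp_pos: [0.519, -0.058, 0.0298]
eef_rot: [2.896, -1.217, 0.0]
wrist_force: [-1.7, -0.9, 4.3]
gripper_width: 0.003
time_s: 20.15
tcp_pos: [0.5185, -0.0584, 0.028]
eef_rot: [2.895, -1.216, -0.0]
wrist_force: [-2.7, -2.6, 6.8]
gripper_width: -0.002
time_s: 20.45
tcp_pos: [0.519, -0.0578, 0.0256]
eef_rot: [-2.896, 1.218, -0.0]
wrist_force: [-0.2, 0.1, 0.1]
gripper_width: -0.006
```

```bash
python3 -m inch '[[0,0,-0.1,0,1],[0,0,-0.1,0,1],[0,0,0,0,1]]'
python3 -m inch '[[0,0,-0.1,0,1],[0,0,0,0,1]]'
```

```text
time_s: 20.75
tcp_pos: [0.519, -0.0575, 0.0233]
eef_rot: [-2.896, 1.217, 0.001]
wrist_force: [-0.8, -0.3, -0.4]
gripper_width: -0.003
time_s: 20.95
tcp_pos: [0.5191, -0.0576, 0.0224]
eef_rot: [-2.896, 1.217, 0.0]
wrist_force: [0.3, 0.5, -0.8]
gripper_width: -0.005
```

b clicked (6.8 N, then 0). I'll lift, turn back 90° and go to a.

```bash
python3 -m inch '[[0,0,1,0,1],[0,0,2,0,1],[0,0,2,0,1],[0,0,1.2,0,1],[-0.1,0.8,0,8.2,1],[-0.1,0.8,0,8.2,1],[-0.1,0.8,0,8.2,1],[-0.1,0.8,0,8.2,1],[-0.1,0.8,0,8.2,1],[-0.1,0.8,0,8.2,1],[-0.1,0.8,0,8.2,1],[-0.1,0.8,0,8.2,1],[-0.1,0.8,0,8.2,1],[-0.1,0.8,0,8.2,1],[-0.2,0.7,0,8,1],[0,0,0,0,1],[0,0,0,0,1],[0,0,0,0,1]]'
python3 - <<'E'
from h import *
import pickle
s=telemetry.sense();pickle.dump(s,open("w11.pkl","wb"));T=s["tcp_pos"]
print(proj("wrist",[T[0],T[1],.067],s),proj("wrist",[.5064,.0297,.067],s),np.degrees(2*np.arctan2(s["eef_rot"][1],s["eef_rot"][0])))
im=imaging.capture("wrist");show("t",im,proj("wrist",[T[0],T[1],.067],s),"pics/w11.png")
E
```

```text
time_s: 22.75
tcp_pos: [0.5073, 0.029, 0.0848]
eef_rot: [2.91, 1.183, 0.0]
wrist_force: [-0.1, -1.1, -0.3]
gripper_width: -0.0
[[321.43258356 219.04072709]] [[321.23387947 217.5357019 ]] 44.26345653319485
```

View pics/w11.png

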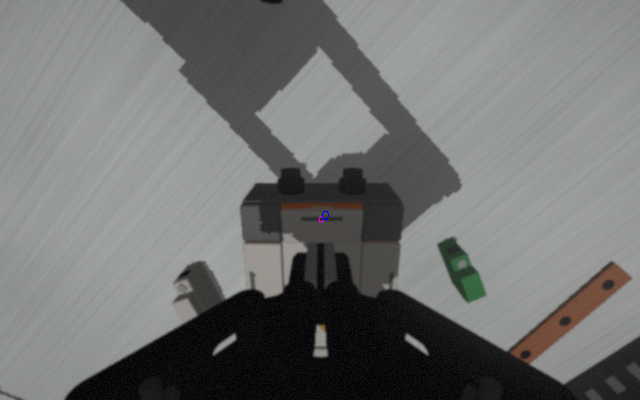

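The press axis falls on a's slot at wrist px (322,219), and orange still shows at (322,206), so a is up. Descending.

```bash
python3 -m inch '[[0,0,-1.5,0,1],[0,0,-1.5,0,1],[0,0,-1,0,1],[0,0,-0.7,0,1],[0,0,-0.2,0,1],[0,0,0,0,1],[0,0,0,0,1]]'
python3 -m inch '[[0,0,-0.2,0,1],[0,0,-0.2,0,1],[0,0,0,0,1]]'
python3 -m inch '[[0,0,-0.1,0,1],[0,0,-0.1,0,1],[0,0,0,0,1]]'
python3 -m inch '[[0,0,-0.1,0,1],[0,0,-0.1,0,1],[0,0,0,0,1]]'
python3 -m inch '[[0,0,-0.1,0,1],[0,0,-0.1,0,1],[0,0,0,0,1]]'
python3 -m inch '[[0,0,-0.1,0,1],[0,0,-0.1,0,1],[0,0,0,0,1]]'
```

```text
time_s: 23.5
tcp_pos: [0.5076, 0.0293, 0.036]
eef_rot: [2.909, 1.187, 0.001]
wrist_force: [-0.8, 0.3, -0.2]
gripper_width: -0.001
time_s: 23.8
tcp_pos: [0.507, 0.0293, 0.0315]
eef_rot: [-2.909, -1.187, 0.0]
wrist_force: [-0.6, -0.3, -0.0]
gripper_width: 0.001
time_s: 24.1
tcp_pos: [0.507, 0.0295, 0.0298]
eef_rot: [-2.908, -1.187, -0.0]
wrist_force: [-1.2, 0.6, 4.5]
gripper_width: -0.002
time_s: 24.4
tcp_pos: [0.5066, 0.0299, 0.0279]
eef_rot: [-2.908, -1.186, 0.0]
wrist_force: [-2.2, 2.6, 5.8]
gripper_width: 0.001
time_s: 24.7
tcp_pos: [0.507, 0.0293, 0.0255]
eef_rot: [2.908, 1.187, -0.0]
wrist_force: [-0.0, -0.0, 0.4]
gripper_width: 0.002
time_s: 25.0
tcp_pos: [0.5071, 0.0291, 0.0233]
eef_rot: [2.909, 1.187, -0.001]
wrist_force: [0.6, 0.5, 0.1]
gripper_width: 0.003
```

Clicked. I'll lift and move away for a clear look.

```bash
python3 -m inch '[[0,0,-0.1,0,1],[0,0,0,0,1],[0,0,1,0,1],[0,0,2,0,1],[0,0,3,0,1],[0,0,3,0,1],[-0.5,2,2,0,1],[-1,4,0,0,1],[-1,4,0,0,1],[-1,4,0,0,1],[-1,4,0,0,1],[-0.5,2,0,0,1],[0,0,0,0,1],[0,0,0,0,1],[0,0,0,0,1]]'
python3 - <<'E'
from h import *
im=imaging.capture("top");show("t",im,[],"pics/t12.png",(265,145,385,255),5)
im=imaging.capture("scene");show("t",im,[],"pics/s12.png",(260,170,370,260),7)
cv2.imwrite("pics/full12.png",im[:,:,::-1])
E
```

```text
time_s: 26.5
tcp_pos: [0.4573, 0.2284, 0.1329]
eef_rot: [2.909, 1.186, 0.0]
wrist_force: [0.1, 0.3, -0.0]
gripper_width: 0.004
```

View pics/t12.png

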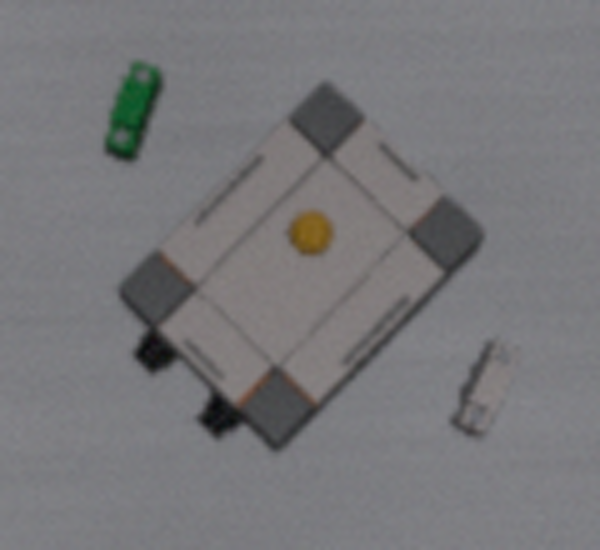

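View pics/s12.png

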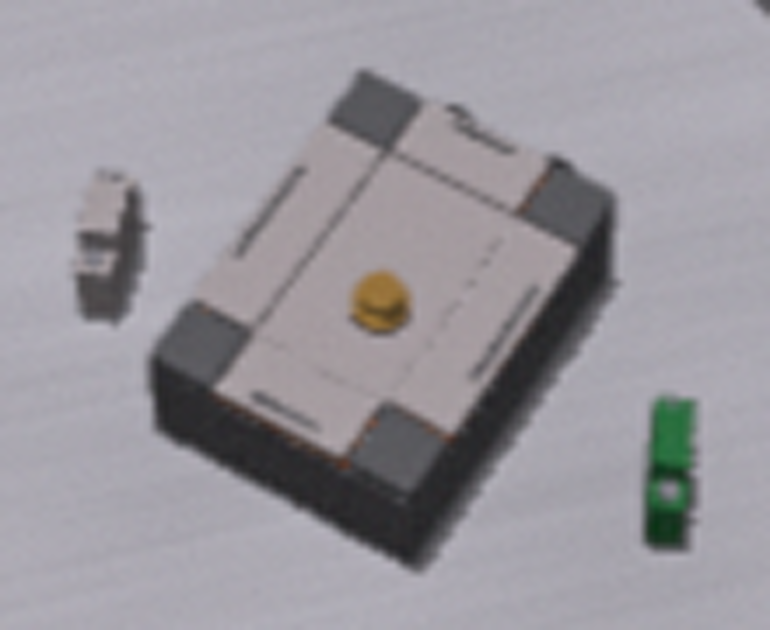

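All four sections are flush: their edges line up with the grey corners and their shading matches the panel. The nut is at top crop (311,232), where it started, and the corners and terminal blocks are unmoved. The hand is clear, so I'm handing in.

```bash
python3 - <<'E'
from plant import workorder,telemetry
s=telemetry.sense();print(s["time_s"],s["wrist_force"],abs(s["joint_velocities"]).max())
print(workorder.finish_job())
E
```

```text
26.6 [-0.05512049 -0.53040064 -0.40511568] 0.0035416792947854207
the job is handed in; nothing more can be done
None
```

I pressed the four rim sections shut in the order c, d, b, a with closed fingertips. Each resisted with 5 to 7 N at the readings I took, then the force dropped to zero as it clicked. I took the hand about 20 cm clear and handed the job in at 26.6 s.

The last top and scene pictures show all four sections flush. The nut is at its original pixel, the box corners have not moved, and the green and white terminal blocks are where they were. I did not recheck the other bystanders closely, but the hand never came near them.

**What disagreed:**
- **TCP height:** contact on the raised rims came at a reported TCP height of about 31 mm, although their press points stand at about 67 mm. The closed fingertips therefore seem to end about 36 mm short of the stated TCP, and I found every contact by force instead.
- **Box position:** the top and wrist views differed by about 3 mm. I used the wrist view.
- **Seam colour:** thin orange lines remain along some corner and outer seams, but all sections are level with the corners.

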